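# Set up the vial inspection backdrop on its kickstand and hold it

## Task

Set up the small vial inspection backdrop that lies on its face in front of you: first, while it is still lying flat, swing its kickstand out until the spring snaps it over to its far stop, then raise the panel by its black handle until it stands nearly upright on its two bottom rubber feet with the kickstand's foot down on the worktop. Finish while still holding it firmly by the handle so that it cannot tip over; leave the vials, jar, beaker and other things where they stand.

Things in the scene. Friction and masses are not known exactly. Their poses are not given: they have to be found in the camera images.
- backdrop: Inspection backdrop, 0.6 kg, loose: grey panel in an aluminium tube frame 192 x 150 mm, tube 16 mm thick. It lies on its black-and-white face, handle to the right. Origin: on the worktop under the middle of the bottom rail. Own x: from bottom rail to handle (up when it stands); y: along the bottom rail; z: out of its back (up while it lies). Lying, its sheet is 13.5 mm high, the tube 22 mm.
- bottom_rail (a point): Middle of the bottom rail's axis; axes as the backdrop. Two round rubber feet (14 mm radius) sit on this axis 58 mm to either side, so this point is 14 mm high both while the panel lies and while it stands; raising the panel rolls or slides it a little. The top rail's axis is 134 mm from it along x.
- handle (a point): Middle of the black handle bar, a round bar 15 mm thick along y, 64 mm long, 176 mm from the bottom rail along x and 14 mm further to the back: 28 mm high while the panel lies, about 187 mm when it stands. 26 mm free between bar and top rail. Axes as the backdrop. The round bar can turn between the fingers as the panel is raised.
- stand_hub (a point): Centre of the kickstand's hinge, 64 mm from the bottom rail along the backdrop's x, 22 mm to the -y side of its middle, 36 mm high while it lies. The hinge axis is the backdrop's z leaned 40 degrees towards its x. The spring lies up to 35 mm from the hub on the handle and -y side; keep off there.
- stand_foot (a point): Centre of the leg's rubber end (9 mm radius, 24 mm long towards the hub; the rest is a 12 mm rod), 80 mm from the hub. Folded, the leg lies along the backdrop's +y, 32 mm high, over the sheet. Swung towards the bottom rail it rises until it points past that rail and 40 degrees up. When the panel stands, this point is 9 mm high, 73 mm behind the bottom rail, and the panel leans back 6 degrees.
- kickstand (a joint): Kickstand angle: 0 folded, 1.65 rad out at its stop; it grows as the leg's end moves from the backdrop's +y side towards and over the bottom rail. A spring holds it at either end; past the middle (0.83) it snaps to the other end by itself. About 1.5 N at the rubber end moves it.
- vial_1: Capped vial, red cap, 22 mm wide, 36 mm high; a bystander to leave alone. Origin at the centre of its underside.
- vial_2: Capped vial, amber cap, 22 mm wide, 33 mm high; a bystander to leave alone. Origin at the centre of its underside.
- vial_3: Capped vial, light blue cap, 22 mm wide, 39 mm high; a bystander to leave alone. Origin at the centre of its underside.
- jar: Jar with yellow lid, 66 mm wide, 118 mm high; a bystander to leave alone. Origin at the centre of its underside.
- beaker: Clear beaker, 77 mm wide, 95 mm high; a bystander to leave alone. Origin at the centre of its underside.
- dish: Petri dish with lid, 89 mm wide, 16 mm high; a bystander to leave alone. Origin at the centre of its underside.
- cup: White specimen cup, 85 mm wide, 84 mm high; a bystander to leave alone. Origin at the centre of its underside.
- slides: Small white box with a green band, 58 x 80 x 24 mm; a bystander to leave alone. Origin at the centre of its underside.

How it is judged:
By the outcome, as a careful person would: the job done as asked, in the order asked, and still so for the second after the job is handed in, while the arm keeps its last pose, push and grip.
It also fails if it takes over 48 s, if anything falls off the work surface, if the arm or the gripper's body presses on something with over 40 N, if the wrist force passes 120 N, or if a joint passes its speed limit or range.

## Robot

A 6-joint arm with a two-finger parallel gripper is mounted at the origin on a cart in front of the work surface, level with it; the furniture and walls round the work are solid. World frame = base frame: x ahead of the robot, y to its left, z up, the work surface at z = 0. Lengths are in m, angles in rad, forces in N, time in s.
With the tool pointing down it reaches from about 0.375 to 0.975 m from the base axis. Payload 3.8 kg.
Tool frame: the origin (TCP) lies at the very end of the fingers, on their centre line; the grasp point (between the pads) lies 19 mm behind it (bot.pinch_z is the distance from the TCP to the grasp point, in m); x points along the fingers, y is the direction in which the jaws open and shut, and the axes are right-handed (so a half turn about x gives the same grasp; the last joint's range is limited). The gripper opens to 85 mm and grips with 20 to 120 N. Pads are 22 mm wide; open, the fingers measure 114 mm over their backs; the gripper's body (76 mm by 85 mm) begins 54 mm behind the grasp point. The pads swing forward as they close: fully open they stand 13 mm farther back than shut.
Start: joints at [1.09, 0.264, 1.604, -0, 1.274, -0.037], TCP at [0.29, 0.61, 0.231] pointing down, gripper open.
Joint ranges: [-2.63, 2.63], [-0.94, 2.18], [0.31, 2.57], [-1.31, 4.45], [0, 2.66], [-2.55, 2.55]. Speed limits (rad/s): [2.57, 2.57, 3.14, 3.14, 3.14, 3.14].

## Interface

Orientations are given as a rotation vector (axis times angle).
In Python, from workcell import monitor, imaging, finish_job, bot gives the robot as it stands.
- The arm moves only by the tool jog_arm, never from a script. Its argument "rows" is a list of rows, each a list of 7 numbers: the shift along the tool's x, y, z in m, then the turn, a rotation vector about the tool's x, y, z in rad, then the opening in per cent of the stroke, from 0 (shut) to 100 (fully open). A call has 1 to 20 rows; each row is the pose to reach, as a shift and turn from the pose measured when the call began, along the tool's axes at that moment; what a row does not reach only later rows make up. A row lasts 1/10 s, in which the tool goes at most 50 mm and 8.59 degrees, less where a joint would pass 70% of its speed; a pose out of reach is approached as far as the arm can. A call with a gripper value outside its range is refused whole. The fingers move at their own pace and stop on an object; "force" is the grip in N (left out, the last holds). Time passes only in rows, so rows that repeat a pose let the fingers close. It gives the time, the measured TCP pose, the force and the opening at its end, in the units of the state.
- monitor.read_state(): the state, without advancing time (a new reading comes with each control period).
- imaging.read_camera(name): name is "side" or "top" or "wrist"; returns the picture (400x640x3 uint8, blue, green, red); there is no depth.
- imaging.camera_params(name): a dict with "fx", "fy", "cx", "cy" (pixels), "T" (4x4, takes a point from camera to world coordinates); the wrist camera has in their place "T_tool_cam" (4x4, takes a point from camera to tool coordinates, whose origin is the TCP and whose axes are the tool frame's). Camera axes: x right, y down, z forward; pixel columns grow to the right and rows downward; lengths in m; the calibration is good to about 2 mm. The wrist camera is an equidistant fisheye: a pixel r from the principal point sees the ray r / f radians off the axis. A picture is of the moment at which its call begins: read the wrist's pose just before it. camera_params takes no time and is no camera call.
- finish_job(): hands the job in, once; it reports no verdict.
The state is a dict: "time": time; "q": joint angles; "joint_vel": joint speeds; "joint_torque": joint torques, N m; "tool_pos": TCP position; "tcp_rot": TCP orientation; "wrist_force": force on the tool from outside, world axes, zero at the start; "torque": the same for the moment, N m; "width": opening from 0.0 (shut) to 1.0 (fully open).
Only numpy, scipy, OpenCV 4.12 (cv2) and the standard library are available. Lean on these libraries where they do the work, as an engineer would, in place of code of your own. Each camera call takes 0.05 s, during which the arm holds its last target. There are 200 camera calls.

## Working session

There is one attempt and no reset: what is moved stays moved. The work goes in short steps, Python scripts to look and compute and a tool call to move; the robot and the scene stay as the last step left them, time stands still between calls to the robot, and variables do not carry over. Pictures are saved under pics/ and viewed, about 8 in all and at most 12, crops included, and the job is handed in when it is done.

Besides the shell and the picture viewer there is one more tool, called after "Request:" in YAML: its name, and indented under it one key for each argument. jog_arm: Moves the arm, as the interface text tells. Its arguments: {"type":"object","properties":{"rows":{"type":"array","items":{"type":"array","items":{"type":"number"}}},"force":{"type":"number"}},"required":["rows"]}

```bash
mkdir -p pics; cat > h.py <<'E'
import numpy as np,cv2
from workcell import monitor,imaging,finish_job,bot
from scipy.spatial.transform import Rotation as R
def proj(name,P):
    c=imaging.camera_params(name);T=np.linalg.inv(np.array(c['T']))
    p=np.atleast_2d(P)@T[:3,:3].T+T[:3,3]
    return np.c_[c['fx']*p[:,0]/p[:,2]+c['cx'],c['fy']*p[:,1]/p[:,2]+c['cy']]
def cast(name,uv,z):
    c=imaging.camera_params(name);T=np.array(c['T'])
    d=T[:3,:3]@np.array([(uv[0]-c['cx'])/c['fx'],(uv[1]-c['cy'])/c['fy'],1])
    return T[:3,3]+d*(z-T[2,3])/d[2]
E
python3 - <<'E'
from h import *
print(monitor.read_state())
for n in('top','side'):
    cv2.imwrite(f'pics/{n}0.png',imaging.read_camera(n))
    c=imaging.camera_params(n);print(n,c['fx'],np.round(c['T'],3))
print(imaging.camera_params('wrist'))
E
```

```text
{'time': 0.0, 'q': array([ 1.09011037e+00,  2.64750708e-01,  1.60538809e+00, -5.76569628e-07,
        1.27370188e+00, -3.68828999e-02]), 'joint_vel': array([ 9.54846964e-05, -7.87738205e-05, -2.53081653e-04,  5.55096936e-04,
       -1.48761477e-03,  1.32928945e-03]), 'joint_torque': array([ 1.17471402e-03, -5.15105045e+01, -3.67313612e+01,  2.85405031e-04,
        1.28287612e-02,  2.36313207e-05]), 'tool_pos': array([0.28947919, 0.60895812, 0.22995607]), 'tcp_rot': array([ 0.34635234,  1.54320712, -0.34978948]), 'wrist_force': array([ 0.3473124 ,  0.37079214, -0.26580739]), 'torque': array([-0.01003695, -0.05925024,  0.00312596]), 'width': 0.9969339066320089}
top 468.1423009429626 [[ 0.079 -0.952  0.297  0.033]
 [-0.997 -0.075  0.026 -0.027]
 [-0.002 -0.298 -0.955  1.625]
 [ 0.     0.     0.     1.   ]]
side 372.91990685954335 [[ 0.932 -0.18   0.315  0.209]
 [-0.363 -0.467  0.806 -0.804]
 [ 0.002 -0.866 -0.501  0.571]
 [ 0.     0.     0.     1.   ]]
{'fx': 309.70691628693146, 'fy': 309.70691628693146, 'cx': 315.0165023249282, 'cy': 199.02487192956158, 'T_tool_cam': array([[ 6.51440037e-05, -3.17250607e-01,  9.48341736e-01,
        -1.41573760e-01],
       [ 9.99999980e-01, -1.56773133e-04, -1.21138161e-04,
        -9.24868703e-04],
       [ 1.87105660e-04,  9.48341725e-01,  3.17250590e-01,
        -8.22323569e-02],
       [ 0.00000000e+00,  0.00000000e+00,  0.00000000e+00,
         1.00000000e+00]])}
```

View pics/top0.png

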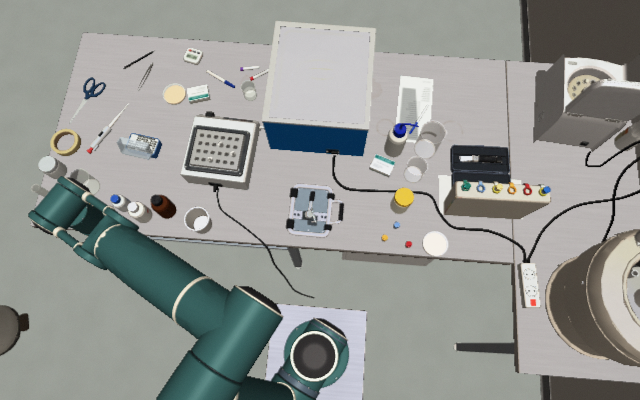

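View pics/side0.png

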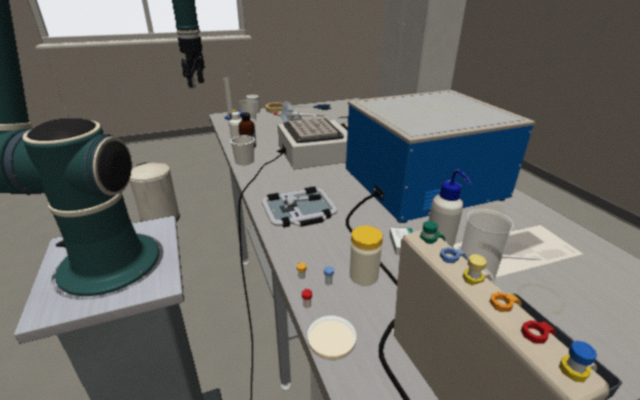

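```bash
python3 - <<'E'
from h import *
im=cv2.imread('pics/top0.png')[170:260,270:370]
a=cv2.resize(im,None,fx=7,fy=6.6,interpolation=cv2.INTER_CUBIC)
a=cv2.resize(im,(700,594),interpolation=cv2.INTER_CUBIC)
cv2.imwrite('pics/topc.png',a)
for uv in [(312,210),(291,210),(341,212),(384,237),(396,225),(408,244),(403,197)]: print(uv,cast('top',uv,.02).round(3))
E
```

```text
(312, 210) [0.483 0.054 0.02 ]
(291, 210) [0.477 0.129 0.02 ]
(341, 212) [ 0.483 -0.049  0.02 ]
(384, 237) [ 0.405 -0.205  0.02 ]
(396, 225) [ 0.451 -0.246  0.02 ]
(408, 244) [ 0.386 -0.29   0.02 ]
(403, 197) [ 0.557 -0.267  0.02 ]
```

View pics/topc.png

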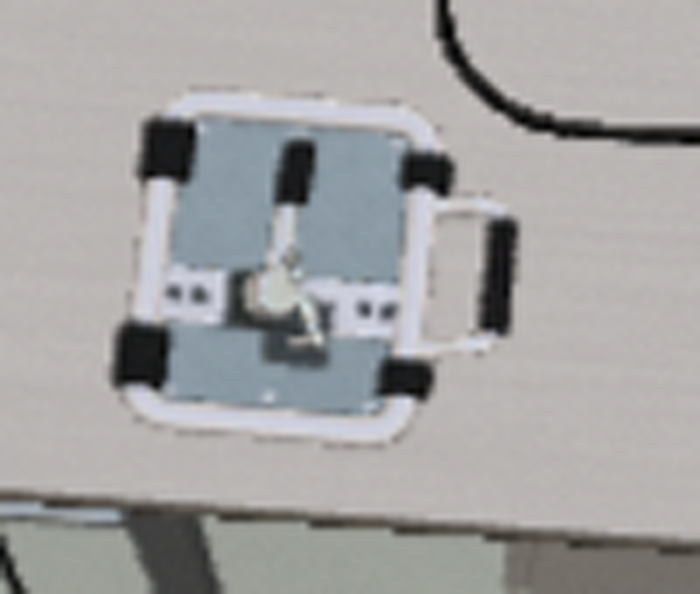

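```bash
cat >> h.py <<'E'
def rel(pos,rot):  # shift, turn in tool axes from now
    s=monitor.read_state();r=R.from_rotvec(s['tcp_rot'])
    return np.r_[r.inv().apply(np.array(pos)-s['tool_pos']),(r.inv()*rot).as_rotvec()].round(3)
def down(jaw):  # tool x down, tool y along jaw (horizontal)
    x=np.array([0,0,-1.]);y=np.r_[np.array(jaw[:2])/np.hypot(*jaw[:2]),0]
    return R.from_matrix(np.c_[x,y,np.cross(x,y)])
E
python3 - <<'E'
from h import *
f=lambda a,b:(270+a/7,170+b/6.6)
H=cast('top',f(499,276),.034);F1=cast('top',f(169,150),.026);F2=cast('top',f(141,355),.026)
S=cast('top',f(295,172),.039)
B=(F1+F2)/2;xb=H-B;print(H,F1,F2,S,np.linalg.norm(xb[:2]),np.linalg.norm(F1-F2))
xb[2]=0;xb/=np.linalg.norm(xb);yb=np.array([-xb[1],xb[0],0]);print('xb',xb,'yb',yb,(F1-F2)/np.linalg.norm(F1-F2))
hub=B+.064*xb-.022*yb;print('hub',hub,'foot pred',hub+.08*yb)
s=monitor.read_state();print(R.from_rotvec(s['tcp_rot']).as_matrix().round(2))
for sg in(1,-1): print(rel(S+.04*xb+[0,0,.12],down(sg*xb)))
E
```

```text
[ 0.48015205 -0.05012685  0.034     ] [0.54006865 0.12327175 0.026     ] [0.42470215 0.12606026 0.026     ] [0.52857306 0.05708254 0.039     ] 0.17480711373620955 0.11540019629467241
xb [-0.0127761  -0.99991838  0.        ] yb [ 0.99991838 -0.0127761   0.        ] [ 0.99970801 -0.02416382  0.        ]
hub [0.45956952 0.0609523  0.026     ] foot pred [0.53956299 0.05993021 0.026     ]
[[-0.    0.43  0.9 ]
 [-0.    0.9  -0.43]
 [-1.   -0.   -0.  ]]
[ 7.200e-02 -4.320e-01  4.700e-01  2.711e+00  3.000e-03  1.000e-03]
[ 0.072 -0.432  0.47  -0.431 -0.001  0.002]
```

Request:
jog_arm:
  rows:
    - [0.07,-0.432,0.47,-0.431,0,0,0]
    - [0.07,-0.432,0.47,-0.431,0,0,0]
    - [0.07,-0.432,0.47,-0.431,0,0,0]
    - [0.07,-0.432,0.47,-0.431,0,0,0]
    - [0.07,-0.432,0.47,-0.431,0,0,0]
    - [0.07,-0.432,0.47,-0.431,0,0,0]
    - [0.07,-0.432,0.47,-0.431,0,0,0]
    - [0.07,-0.432,0.47,-0.431,0,0,0]
    - [0.07,-0.432,0.47,-0.431,0,0,0]
    - [0.07,-0.432,0.47,-0.431,0,0,0]
    - [0.07,-0.432,0.47,-0.431,0,0,0]
    - [0.07,-0.432,0.47,-0.431,0,0,0]
    - [0.07,-0.432,0.47,-0.431,0,0,0]
    - [0.07,-0.432,0.47,-0.431,0,0,0]
    - [0.07,-0.432,0.47,-0.431,0,0,0]
    - [0.07,-0.432,0.47,-0.431,0,0,0]
    - [0.07,-0.432,0.47,-0.431,0,0,0]
    - [0.07,-0.432,0.47,-0.431,0,0,0]
    - [0.07,-0.432,0.47,-0.431,0,0,0]
    - [0.07,-0.432,0.47,-0.431,0,0,0]

```text
time: 2.1
tool_pos: [0.5284, 0.0176, 0.1611]
tcp_rot: [0.008, 1.571, -0.011]
wrist_force: [1.0, 0.0, 0.3]
width: -0.0
```

```bash
cat >> h.py <<'E'
def wcast(uv,z,s):
    c=imaging.camera_params('wrist');T=np.array(c['T_tool_cam']);r=R.from_rotvec(s['tcp_rot'])
    d=np.array([uv[0]-c['cx'],uv[1]-c['cy']]);n=np.hypot(*d);th=n/c['fx']
    v=np.r_[np.sin(th)*d/max(n,1e-9),np.cos(th)]
    o=r.apply(T[:3,3])+s['tool_pos'];v=r.apply(T[:3,:3]@v)
    return o+v*(z-o[2])/v[2]
E
python3 - <<'E'
from h import *
import pickle
s=monitor.read_state();im=imaging.read_camera('wrist')
pickle.dump(s,open('s1.pkl','wb'));cv2.imwrite('pics/w1.png',im);print(s['time'],s['tool_pos'],R.from_rotvec(s['tcp_rot']).as_matrix().round(3))
E
```

```text
2.1 [0.5283578  0.0175696  0.16106148] [[-0.001  0.012  1.   ]
 [-0.002  1.    -0.012]
 [-1.    -0.002 -0.001]]
```

View pics/w1.png

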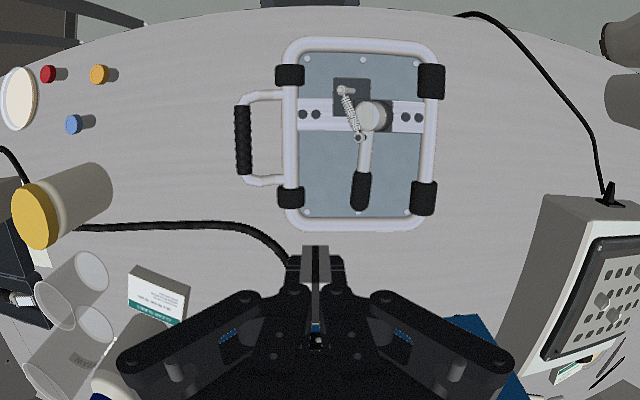

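```bash
python3 - <<'E'
from h import *
import pickle
s=pickle.load(open('s1.pkl','rb'))
H=wcast((243,140),.034,s);F1=wcast((425,198),.026,s);F2=wcast((432,81),.026,s);S=wcast((361,191),.04,s);hub=wcast((371,117),.05,s)
B=(F1+F2)/2;print(H,F1,F2,S,hub,np.hypot(*(H-B)[:2]),(F1-F2)/np.linalg.norm(F1-F2))
print(B,'T top rail',[wcast(p,.022,s).round(3) for p in((288,197),(290,75))],'leg root',wcast((365,145),.036,s))
E
```

```text
[ 0.47973643 -0.04646099  0.034     ] [0.53840149 0.12460377 0.026     ] [0.4256678  0.12493225 0.026     ] [0.52647025 0.05783357 0.04      ] [0.46018341 0.06325007 0.05      ] 0.17124442036901316 [ 0.99999576 -0.00291373  0.        ]
[0.48203464 0.12476801 0.026     ] T top rail [array([ 0.537, -0.009,  0.022]), array([ 0.423, -0.004,  0.022])] leg root [0.48565537 0.06089577 0.036     ]
```

Request:
jog_arm:
  rows:
    - [0.05,0.004,0,0,0,0,0]
    - [0.09,0.004,0,0,0,0,0]
    - [0.12,0.004,0,0,0,0,0]
    - [0.137,0.004,0,0,0,0,0]
    - [0.137,0.006,0,0,0,0,0]
    - [0.137,0.014,0,0,0,0,0]
    - [0.137,0.022,0,0,0,0,0]
    - [0.132,0.03,0.001,0,0,0,0]
    - [0.126,0.038,0.002,0,0,0,0]
    - [0.12,0.046,0,0,0,0,0]
    - [0.114,0.054,-0.002,0,0,0,0]
    - [0.11,0.062,-0.006,0,0,0,0]
    - [0.105,0.069,-0.011,0,0,0,0]
    - [0.102,0.075,-0.016,0,0,0,0]
    - [0.099,0.081,-0.021,0,0,0,0]
    - [0.097,0.088,-0.026,0,0,0,0]
    - [0.097,0.088,-0.026,0,0,0,0]

```text
time: 3.85
tool_pos: [0.5025, 0.1064, 0.0638]
tcp_rot: [0.007, 1.572, -0.01]
wrist_force: [-0.8, 0.1, -0.4]
width: -0.001
```

```bash
python3 - <<'E'
from h import *
import pickle
s=monitor.read_state();im=imaging.read_camera('wrist')
pickle.dump(s,open('s2.pkl','wb'));cv2.imwrite('pics/w2.png',im);print(s['time'],s['tool_pos'],s['wrist_force'])
E
```

```text
3.85 [0.5024521  0.10642064 0.0638292 ] [-0.78197203  0.11432887 -0.41074228]
```

View pics/w2.png

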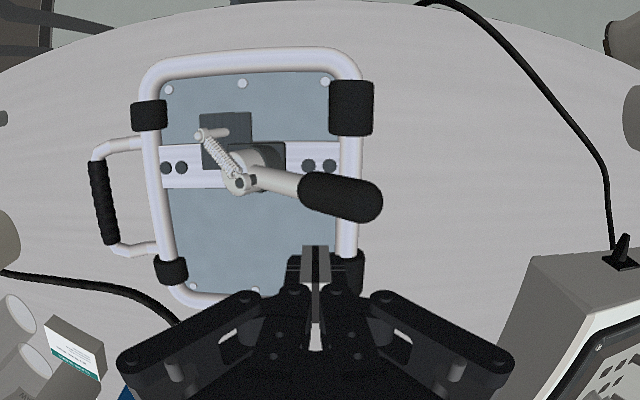

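Request:
jog_arm:
  rows:
    - [-0.04,0,0,0,0,0,0]
    - [-0.08,-0.02,0,0,0,0,0]
    - [-0.1,-0.07,-0.01,0,0,0,33]
    - [-0.1,-0.12,-0.02,0,0,0,33]
    - [-0.1,-0.155,-0.022,0,0,0,33]
    - [-0.1,-0.155,-0.022,0,0,0,33]
    - [-0.1,-0.155,-0.022,0,0,0,33]
    - [-0.1,-0.155,-0.022,0,0,0,33]

```text
time: 4.7
tool_pos: [0.4792, -0.048, 0.1638]
tcp_rot: [0.008, 1.572, -0.01]
wrist_force: [-1.1, 0.2, -0.4]
width: 0.328
```

```bash
python3 - <<'E'
from h import *
import pickle
s=monitor.read_state();im=imaging.read_camera('wrist')
pickle.dump(s,open('s3.pkl','wb'));cv2.imwrite('pics/w3.png',im);print(s['time'],s['tool_pos'],s['wrist_force'],s['width'])
E
```

```text
4.7 [ 0.47922928 -0.04800596  0.16375988] [-1.1198911   0.21481942 -0.38816693] 0.3278340168570863
```

View pics/w3.png

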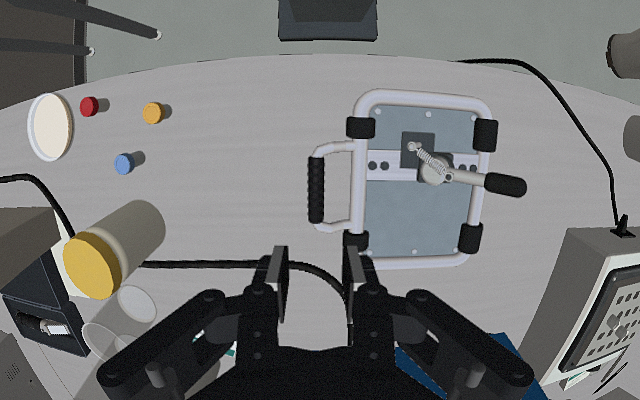

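```bash
python3 - <<'E'
from h import *
import pickle
s=pickle.load(open('s3.pkl','rb'))
H=wcast((316,189),.034,s);F1=wcast((469,239),.026,s);F2=wcast((485,135),.026,s)
B=(F1+F2)/2;d=(F1-F2)/np.linalg.norm(F1-F2);print(H,F1,F2,B,d,np.hypot(*(H-B)[:2]))
xb=(H-B);xb[2]=0;xb/=np.linalg.norm(xb);yb=np.array([-xb[1],xb[0],0]);print(xb)
print('bar ends',[wcast(p,.034,s).round(4) for p in((316,158),(316,223))],'topfeet',[wcast(p,.024,s).round(4) for p in((361,127),(356,243))])
f=wcast((505,184),.087,s)-B;print('leg foot in panel',f@xb,f@yb)
E
```

```text
[ 0.47757868 -0.04785744  0.034     ] [0.53790722 0.11929291 0.026     ] [0.42434482 0.12166417 0.026     ] [0.48112602 0.12047854 0.026     ] [ 0.99978207 -0.02087612  0.        ] 0.16837335428646275
[-0.02106832 -0.99977804  0.        ]
bar ends [array([ 0.4488, -0.0476,  0.034 ]), array([ 0.5112, -0.0482,  0.034 ])] topfeet [array([ 0.4219, -0.0063,  0.024 ]), array([ 0.5382, -0.0077,  0.024 ])]
leg foot in panel 0.01024301596795344 -0.02285507821287041
```

Request:
jog_arm:
  rows:
    - [0.05,0,0.001,0,0,0,31]
    - [0.09,0,0.001,0,0,0,31]
    - [0.11,0,0.001,0,0,0,31]
    - [0.13,0,0.001,0,0,0,31]
    - [0.143,0,0.001,0,0,0,31]
    - [0.153,0,0.001,0,0,0,31]
    - [0.153,0,0.001,0,0,0,31]

```text
time: 5.45
tool_pos: [0.4792, -0.0471, 0.0096]
tcp_rot: [0.006, 1.575, -0.008]
wrist_force: [-0.4, 0.3, 0.5]
width: 0.311
```

Request:
jog_arm:
  rows:
    - [0,0,0,0,0,0,0]
    - [0,0,0,0,0,0,0]
    - [0,0,0,0,0,0,0]
    - [0,0,0,0,0,0,0]
    - [0,0,0,0,0,0,0]
  force: 30

```text
time: 5.95
tool_pos: [0.4801, -0.0471, 0.0103]
tcp_rot: [0.007, 1.573, -0.008]
wrist_force: [1.2, 1.5, 1.1]
width: 0.163
```

```bash
python3 - <<'E'
import numpy as np
def p(d):
    f=np.radians(d);return np.array([-(176*np.sin(f)+14*np.cos(f)-14),176-(176*np.cos(f)-14*np.sin(f))+14*f])/1000
print([list(p(d).round(3)) for d in range(3,49,3)])
print([list((p(d)-p(48)).round(3)) for d in range(51,97,3)])
E
```

```text
[[np.float64(-0.009), np.float64(0.002)], [np.float64(-0.018), np.float64(0.004)], [np.float64(-0.027), np.float64(0.007)], [np.float64(-0.036), np.float64(0.01)], [np.float64(-0.045), np.float64(0.013)], [np.float64(-0.054), np.float64(0.017)], [np.float64(-0.062), np.float64(0.022)], [np.float64(-0.07), np.float64(0.027)], [np.float64(-0.078), np.float64(0.032)], [np.float64(-0.086), np.float64(0.038)], [np.float64(-0.094), np.float64(0.044)], [np.float64(-0.101), np.float64(0.051)], [np.float64(-0.108), np.float64(0.058)], [np.float64(-0.114), np.float64(0.065)], [np.float64(-0.12), np.float64(0.072)], [np.float64(-0.126), np.float64(0.08)]]
[[np.float64(-0.005), np.float64(0.008)], [np.float64(-0.01), np.float64(0.017)], [np.float64(-0.015), np.float64(0.025)], [np.float64(-0.019), np.float64(0.034)], [np.float64(-0.023), np.float64(0.044)], [np.float64(-0.026), np.float64(0.053)], [np.float64(-0.029), np.float64(0.062)], [np.float64(-0.032), np.float64(0.072)], [np.float64(-0.033), np.float64(0.082)], [np.float64(-0.035), np.float64(0.092)], [np.float64(-0.036), np.float64(0.102)], [np.float64(-0.036), np.float64(0.112)], [np.float64(-0.036), np.float64(0.122)], [np.float64(-0.036), np.float64(0.132)], [np.float64(-0.035), np.float64(0.142)], [np.float64(-0.033), np.float64(0.151)]]
```

Request:
jog_arm:
  rows:
    - [-0.009,0.002,0,0,0,0,0]
    - [-0.018,0.004,0,0,0,0,0]
    - [-0.027,0.007,0,0,0,0,0]
    - [-0.036,0.01,0,0,0,0,0]
    - [-0.045,0.013,0,0,0,0,0]
    - [-0.054,0.017,0,0,0,0,0]
    - [-0.062,0.022,0,0,0,0,0]
    - [-0.07,0.027,0,0,0,0,0]
    - [-0.078,0.032,0,0,0,0,0]
    - [-0.086,0.038,0,0,0,0,0]
    - [-0.094,0.044,0,0,0,0,0]
    - [-0.101,0.051,0,0,0,0,0]
    - [-0.108,0.058,0,0,0,0,0]
    - [-0.114,0.065,0,0,0,0,0]
    - [-0.12,0.072,0,0,0,0,0]
    - [-0.126,0.08,0,0,0,0,0]
    - [-0.126,0.08,0,0,0,0,0]

```text
time: 7.65
tool_pos: [0.482, 0.0334, 0.1382]
tcp_rot: [0.005, 1.571, -0.008]
wrist_force: [0.0, -8.2, 4.1]
width: 0.162
```

```bash
python3 - <<'E'
from h import *
s=monitor.read_state();print(s['time'],s['tool_pos'],s['wrist_force'],s['torque'],s['width'])
a=imaging.read_camera('side')[140:260,200:400];b=imaging.read_camera('wrist')
cv2.imwrite('pics/m4.png',np.vstack([cv2.resize(a,(500,300),interpolation=cv2.INTER_CUBIC),cv2.resize(b,(500,300))]))
E
```

```text
7.65 [0.48198655 0.03336248 0.13823424] [ 0.01728096 -8.17642634  4.13264794] [-1.37469133  0.12180498  0.05183054] 0.16243387064764528
```

View pics/m4.png

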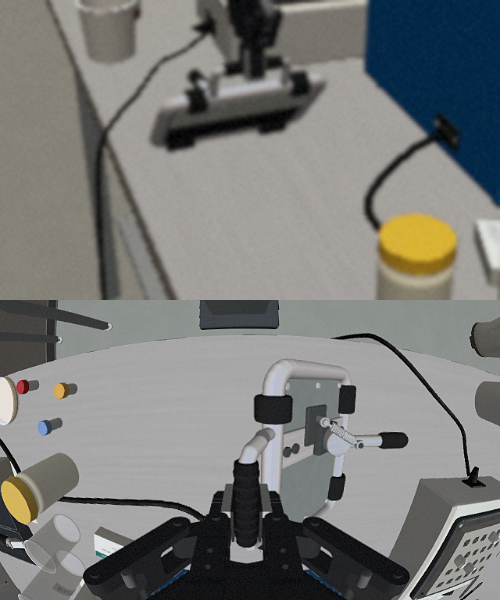

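Request:
jog_arm:
  rows:
    - [-0.005,0.008,0,0,0,0,0]
    - [-0.01,0.017,0,0,0,0,0]
    - [-0.015,0.025,0,0,0,0,0]
    - [-0.019,0.034,0,0,0,0,0]
    - [-0.023,0.044,0,0,0,0,0]
    - [-0.026,0.053,0,0,0,0,0]
    - [-0.029,0.062,0,0,0,0,0]
    - [-0.032,0.072,0,0,0,0,0]
    - [-0.033,0.082,0,0,0,0,0]
    - [-0.035,0.092,0,0,0,0,0]
    - [-0.036,0.102,0,0,0,0,0]
    - [-0.036,0.112,0,0,0,0,0]
    - [-0.036,0.122,0,0,0,0,0]
    - [-0.036,0.122,0,0,0,0,0]

```text
time: 9.15
tool_pos: [0.4829, 0.1573, 0.1755]
tcp_rot: [0.006, 1.57, -0.005]
wrist_force: [-2.9, -1.5, 9.7]
width: 0.164
```

```bash
python3 - <<'E'
from h import *
s=monitor.read_state();print(s['time'],s['tool_pos'],s['wrist_force'],s['torque'],s['width'])
a=imaging.read_camera('side')[120:240,180:380];b=imaging.read_camera('wrist')
cv2.imwrite('pics/m5.png',np.vstack([cv2.resize(a,(500,300),interpolation=cv2.INTER_CUBIC),cv2.resize(b,(500,300))]))
E
```

```text
9.15 [0.4828701  0.15727621 0.17550789] [-2.91335139 -1.50794149  9.66236389] [-0.24521664  0.54901034  0.00716183] 0.1637424396292939
```

View pics/m5.png

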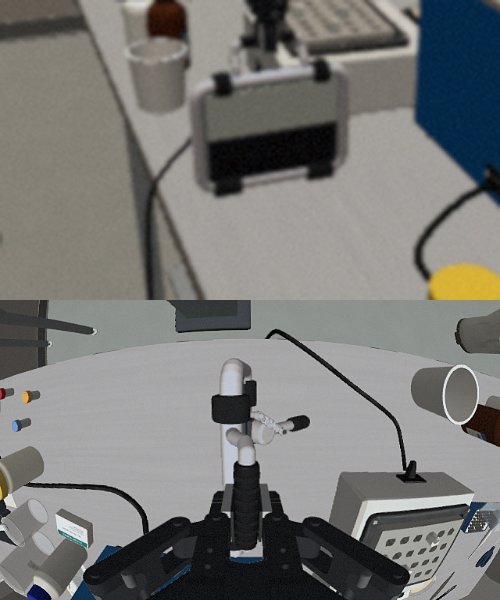

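Request:
jog_arm:
  rows:
    - [0,0.007,0,0,0,0,0]
    - [0.0,0.014,0,0,0,0,0]
    - [0.001,0.02,0,0,0,0,0]
    - [0.001,0.02,0,0,0,0,0]

```text
time: 9.65
tool_pos: [0.4826, 0.1782, 0.1746]
tcp_rot: [0.007, 1.571, -0.004]
wrist_force: [-2.7, 0.0, 4.1]
width: 0.163
```

```bash
python3 - <<'E'
from h import *
import pickle
s=monitor.read_state();print(s['time'],s['tool_pos'],s['wrist_force'],s['torque'],s['width'])
a=imaging.read_camera('side')[120:240,180:380];s=monitor.read_state();b=imaging.read_camera('wrist')
pickle.dump(s,open('s6.pkl','wb'));cv2.imwrite('pics/w6.png',b);cv2.imwrite('pics/m6.png',np.vstack([cv2.resize(a,(500,300),interpolation=cv2.INTER_CUBIC),cv2.resize(b[0:200,160:480],(480,300))[:, :].repeat(1,0) if 0 else cv2.resize(b[20:200,180:480],(500,300))]))
E
```

```text
9.65 [0.48256781 0.1782306  0.17464482] [-2.74486992  0.04268278  4.10298417] [-0.13299084  0.43770239  0.00063836] 0.16338376324628665
```

View pics/m6.png

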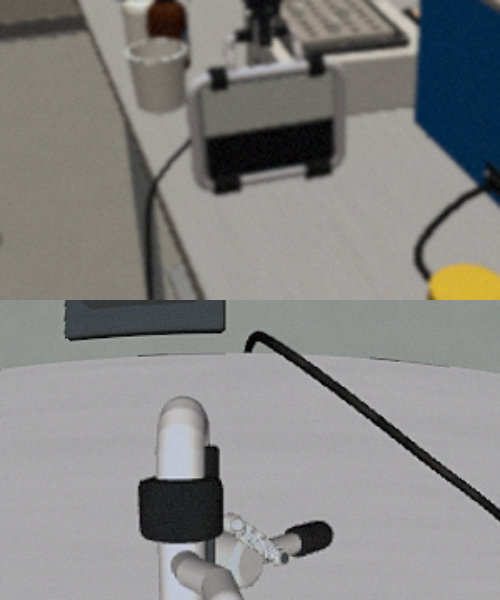

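Request:
jog_arm:
  rows:
    - [0.0,0.004,0,0,0,0,0]
    - [0.001,0.008,0,0,0,0,0]
    - [0.001,0.008,0,0,0,0,0]

```text
time: 10.05
tool_pos: [0.4826, 0.1859, 0.1736]
tcp_rot: [0.007, 1.571, -0.004]
wrist_force: [-1.7, -1.2, 3.0]
width: 0.16
```

Request:
jog_arm:
  rows:
    - [0.001,0.003,0,0,0,0,0]
    - [0.001,0.005,0,0,0,0,0]
    - [0.001,0.005,0,0,0,0,0]

```text
time: 10.35
tool_pos: [0.4828, 0.1912, 0.1727]
tcp_rot: [0.007, 1.571, -0.004]
wrist_force: [-1.6, -1.1, 4.3]
width: 0.163
```

```bash
python3 - <<'E'
from h import *
import pickle
a=imaging.read_camera('side');s=monitor.read_state();b=imaging.read_camera('wrist')
pickle.dump(s,open('s7.pkl','wb'));cv2.imwrite('pics/a7.png',a);cv2.imwrite('pics/b7.png',b)
cv2.imwrite('pics/m7.png',np.vstack([cv2.resize(a[140:210,240:330],(387,300),interpolation=cv2.INTER_CUBIC),cv2.resize(b[50:200,220:413],(387,300),interpolation=cv2.INTER_CUBIC)]))
print(s['tool_pos'],s['wrist_force'],s['torque'])
E
```

```text
[0.48279234 0.19105159 0.17272325] [-1.83114894  0.61780417  3.55815922] [-0.30954271  0.34842733  0.0347714 ]
```

View pics/m7.png

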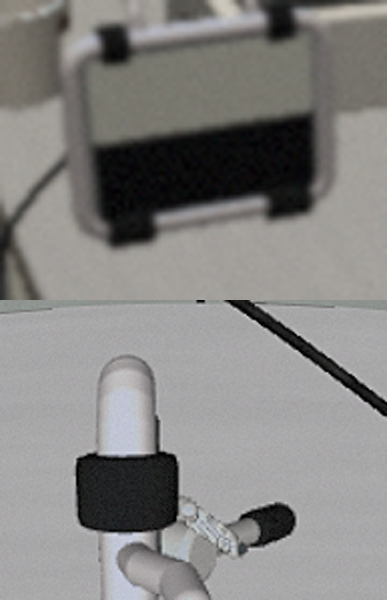

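```bash
python3 - <<'E'
from h import *
import pickle
s=pickle.load(open('s7.pkl','rb'))
for uv,z in [((270.7,195.8),0),((307.4,188.8),0),((266.7,150.5),.147),((305.8,144.2),.147)]: print('side',cast('side',uv,z).round(4))
for uv,z in [((357,161),.01),((357,161),.03),((284,145),.158),((305,188),.19)]: print('wrist',wcast(uv,z,s).round(4))
# predictions: standing panel, rail axis y0
for y0 in(.14,.15,.16,.17):
  for ph in (90,96,100):
    f=np.radians(ph);P=lambda x,y,z:np.array([.482+y,y0-(x*np.cos(f)-z*np.sin(f)),.014+x*np.sin(f)+z*np.cos(f)])
    print(y0,ph,'handle',P(.176,0,.014)[1:].round(3),'side footfront',proj('side',[P(0,-.058,-.014),P(0,.058,-.014),P(.134,-.058,-.011),P(.134,.058,-.011)]).round(1).tolist())
E
```

```text
side [0.4285 0.1622 0.    ]
side [0.5473 0.1633 0.    ]
side [0.4275 0.1673 0.147 ]
side [0.5474 0.1715 0.147 ]
wrist [0.4619 0.2331 0.01  ]
wrist [0.4579 0.2303 0.03  ]
wrist [0.4234 0.175  0.158 ]
wrist [0.4369 0.1865 0.19  ]
0.14 90 handle [0.154 0.19 ] side footfront [[272.1, 197.7], [309.2, 190.8], [268.9, 155.5], [308.3, 149.5]]
0.14 96 handle [0.172 0.188] side footfront [[272.1, 197.3], [309.2, 190.3], [267.6, 153.4], [306.7, 147.6]]
0.14 100 handle [0.184 0.185] side footfront [[272.0, 197.0], [309.2, 190.0], [266.8, 152.3], [305.6, 146.6]]
0.15 90 handle [0.164 0.19 ] side footfront [[271.2, 196.1], [308.1, 189.3], [268.0, 154.1], [307.2, 148.3]]
0.15 96 handle [0.182 0.188] side footfront [[271.2, 195.7], [308.1, 188.8], [266.7, 152.1], [305.5, 146.4]]
0.15 100 handle [0.194 0.185] side footfront [[271.2, 195.4], [308.1, 188.6], [265.9, 151.0], [304.5, 145.4]]
0.16 90 handle [0.174 0.19 ] side footfront [[270.4, 194.6], [307.0, 187.8], [267.1, 152.8], [306.0, 147.0]]
0.16 96 handle [0.192 0.188] side footfront [[270.3, 194.1], [307.0, 187.4], [265.8, 150.8], [304.4, 145.1]]
0.16 100 handle [0.204 0.185] side footfront [[270.3, 193.8], [307.0, 187.1], [265.0, 149.7], [303.3, 144.2]]
0.17 90 handle [0.184 0.19 ] side footfront [[269.5, 193.0], [305.9, 186.3], [266.2, 151.4], [304.9, 145.8]]
0.17 96 handle [0.202 0.188] side footfront [[269.5, 192.6], [305.9, 185.9], [264.9, 149.5], [303.3, 143.9]]
0.17 100 handle [0.214 0.185] side footfront [[269.4, 192.3], [305.9, 185.6], [264.2, 148.4], [302.2, 143.0]]
```

Request:
jog_arm:
  rows:
    - [0.0,0.003,0,0,0,0,0]
    - [0.0,0.003,0,0,0,0,0]

```text
time: 10.65
tool_pos: [0.4828, 0.1941, 0.1724]
tcp_rot: [0.007, 1.571, -0.004]
wrist_force: [-0.9, -0.8, 0.2]
width: 0.164
```

Request:
jog_arm:
  rows:
    - [0.0,0.003,0,0,0,0,0]
    - [0.0,0.003,0,0,0,0,0]

```text
time: 10.85
tool_pos: [0.483, 0.1968, 0.1722]
tcp_rot: [0.006, 1.571, -0.005]
wrist_force: [0.5, -2.6, 1.7]
width: 0.158
```

```bash
python3 - <<'E'
from h import *
import pickle
a=imaging.read_camera('side');s=monitor.read_state();b=imaging.read_camera('wrist')
pickle.dump(s,open('s8.pkl','wb'));cv2.imwrite('pics/a8.png',a);cv2.imwrite('pics/b8.png',b)
cv2.imwrite('pics/m8.png',np.vstack([cv2.resize(a[140:210,240:330],(387,300),interpolation=cv2.INTER_CUBIC),cv2.resize(b[50:200,220:413],(387,300),interpolation=cv2.INTER_CUBIC)]))
print(s['tool_pos'],s['wrist_force'],s['torque'])
# image shift of patches 7->8 in side view: bottom foot and top rail
a7=cv2.imread('pics/a7.png')
def sub(A,x0,x1,y0,y1):return np.float32(cv2.cvtColor(A,cv2.COLOR_BGR2GRAY)[y0:y1,x0:x1])
for n,w in dict(bot=(258,316,180,202),top=(258,316,142,160)).items():
  p=sub(a7,*w);print(n,cv2.phaseCorrelate(p,sub(a,*w),cv2.createHanningWindow(p.shape[::-1],cv2.CV_32F)))
E
```

```text
[0.48300528 0.19686249 0.17219696] [ 0.78854132 -2.09086386  0.5206066 ] [-0.75195622 -0.10934332 -0.01298421]
bot ((-0.1491786405048785, -0.4353871709057433), 0.9527358690897624)
top ((-0.3402727346901955, -0.40599811637719263), 0.9794422401322259)
```

View pics/m8.png

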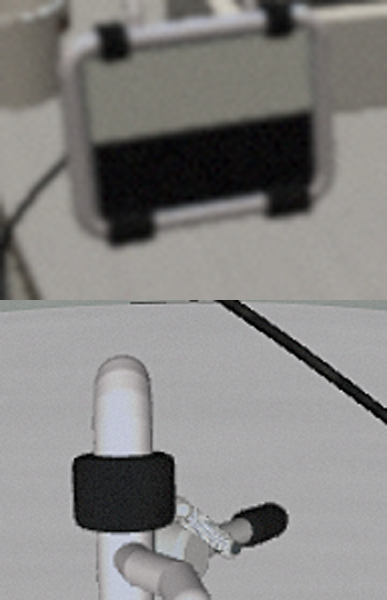

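Request:
jog_arm:
  rows:
    - [0,0,0,0,0,0,24]
    - [0,0,0,0,0,0,24]
    - [0,0,0,0,0,0,24]
    - [0,0,0,0,0,0,24]

```text
time: 11.35
tool_pos: [0.483, 0.1972, 0.1722]
tcp_rot: [0.007, 1.571, -0.004]
wrist_force: [-0.2, -0.1, -0.1]
width: 0.24
```

```bash
cat >> h.py <<'E'
def shift(A,B,w):
    f=lambda I:np.float32(cv2.cvtColor(I,cv2.COLOR_BGR2GRAY)[w[2]:w[3],w[0]:w[1]])
    p=f(A);r=cv2.phaseCorrelate(p,f(B),cv2.createHanningWindow(p.shape[::-1],cv2.CV_32F));return np.round(r[0],2),round(r[1],2)
SW=dict(sbot=(258,316,180,202),stop=(258,316,142,160));WW=dict(foot=(330,376,146,178),rail=(250,300,76,160),bar=(290,345,190,240))
E
python3 - <<'E'
from h import *
s=monitor.read_state();print(s['time'],s['tool_pos'],s['wrist_force'],s['torque'],s['width'])
a=imaging.read_camera('side');b=imaging.read_camera('wrist')
cv2.imwrite('pics/a9.png',a);cv2.imwrite('pics/b9.png',b)
a8=cv2.imread('pics/a8.png');b8=cv2.imread('pics/b8.png')
for k,w in SW.items():print(k,shift(a8,a,w))
for k,w in WW.items():print(k,shift(b8,b,w))
cv2.imwrite('pics/m9.png',np.hstack([b8[60:330,200:420],b[60:330,200:420]]))
E
```

```text
11.35 [0.48297136 0.197159   0.17223506] [-0.16531985 -0.11649242 -0.08033806] [-0.00130733  0.04121463  0.0107595 ] 0.2400826377090575
sbot (array([-0.07, -0.05]), 1.0)
stop (array([-0.18, -0.19]), 0.86)
foot (array([-0.49, -0.07]), 1.05)
rail (array([-1.01, -0.11]), 0.92)
bar (array([-1.73,  0.25]), 1.06)
```

View pics/m9.png

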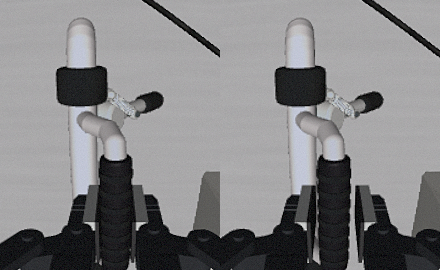

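Request:
jog_arm:
  rows:
    - [0,-0.001,0,0,0,0,24]
    - [0,-0.001,0,0,0,0,18]
    - [0,-0.001,0,0,0,0,0]
    - [0,-0.001,0,0,0,0,0]
    - [0,-0.001,0,0,0,0,0]
    - [0,-0.001,0,0,0,0,0]
    - [0,-0.001,0,0,0,0,0]
    - [0,-0.001,0,0,0,0,0]
  force: 50

```text
time: 12.25
tool_pos: [0.483, 0.1961, 0.1724]
tcp_rot: [0.007, 1.571, -0.004]
wrist_force: [-1.7, 0.6, 1.7]
width: 0.151
```

```bash
python3 - <<'E'
from h import *
s=monitor.read_state();print(s['time'],s['tool_pos'],s['wrist_force'],s['torque'],s['width'])
a=imaging.read_camera('side');b=imaging.read_camera('wrist')
a8=cv2.imread('pics/a9.png');b8=cv2.imread('pics/b9.png')
for k,w in SW.items():print(k,shift(a8,a,w))
for k,w in WW.items():print(k,shift(b8,b,w))
t=imaging.read_camera('top');cv2.imwrite('pics/top10.png',t)
for k,w in dict(vials=(372,450,215,260),jar=(390,416,184,212),cup=(180,215,203,235)).items():print(k,shift(cv2.imread('pics/top0.png'),t,w))
E
```

```text
12.25 [0.48298688 0.1961222  0.17238312] [-1.695877    0.63093971  1.74593355] [ 0.16076826  0.12632048 -0.01814228] 0.1511981069640175
sbot (array([-0.16,  0.16]), 0.93)
stop (array([0.1 , 0.17]), 0.87)
foot (array([ 1.09, -0.02]), 1.04)
rail (array([ 1.3 , -0.02]), 0.88)
bar (array([ 1.73, -0.23]), 1.03)
vials (array([-0.01,  0.45]), 1.0)
jar (array([ 0.47, -0.08]), 1.0)
cup (array([ 0.03, -0.  ]), 0.99)
```

```bash
python3 - <<'E'
from h import *
A=cv2.imread('pics/top0.png');B=cv2.imread('pics/top10.png')
for n,w,(h0,h1) in [('jar',(385,420,180,215),(20,35)),('amber',(376,392,230,245),(10,28)),('blue',(389,403,218,232),(95,125)),('red',(400,416,237,252),(0,8))]:
  o=[]
  for I in(A,B):
    h=cv2.cvtColor(I[w[2]:w[3],w[0]:w[1]],cv2.COLOR_BGR2HSV);m=((h[...,0]>=h0)&(h[...,0]<=h1)&(h[...,1]>100))
    y,x=np.nonzero(m);o+=[x.mean().round(2),y.mean().round(2),m.sum()]
  print(n,o)
print(monitor.read_state()['wrist_force'])
E
```

```text
jar [np.float64(18.62), np.float64(16.92), np.int64(303), np.float64(18.66), np.float64(16.88), np.int64(300)]
amber [np.float64(8.37), np.float64(7.37), np.int64(30), np.float64(8.37), np.float64(7.37), np.int64(30)]
blue [np.float64(7.35), np.float64(6.82), np.int64(17), np.float64(7.35), np.float64(6.82), np.int64(17)]
red [np.float64(8.0), np.float64(6.0), np.int64(5), np.float64(7.75), np.float64(6.5), np.int64(4)]
[-1.49785191  0.53827978  2.2094912 ]
```

Bystanders have not moved, the panel stands and the handle is gripped, so I am handing in.

```bash
python3 -c "
from h import *
print(finish_job(), monitor.read_state()['wrist_force'])"
```

```text
the job is handed in; nothing more can be done
the job is handed in; nothing more can be done
```

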